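Load the finishing drawer and push it home

TASK

Stand the glass jar and the green tin upright in single file between the two aluminium guide rails in the open drawer of the small plywood cabinet, first the jar, pushed to the back, then the tin in front of it. Then push the drawer fully home until its spring catch seats. Leave the glue bottle and the tools where they are.

Things in the scene. Friction and masses are not known exactly. Their poses are not given: they have to be found in the camera images.
- cabinet: low plywood cabinet, fixed, 170 wide x 175 deep x 165 mm high with the 30 mm rim round its top (a roll of blue tape and a black marker lie inside the rim, all below 175 mm). Origin at bench level under the middle of its front face; x points into the cabinet, y to the left seen from the front, z up. The drawer opening reaches up to 123 mm
- drawer (a joint): how far the cabinet's only drawer is open (m): 0 fully home, 0.148 at the stop. It slides along the cabinet's x with about 3.5 N friction; over the last 13 mm a spring catch resists (about 12 to 16 N in all), then draws it to 0
- lane (a point): point of the drawer on its tray floor (22 mm above the bench), midway between the two aluminium guide rails, at the inner face of the front panel; axes as the cabinet's. The lane runs 150 mm along +x from here to the back wall and is 75 mm wide; rails stand 24 mm, tray sides 31 mm above the floor. Beyond x = joint value it lies under the cabinet's top
- front (a point): middle of the outer face of the drawer's flat front panel (no handle), 28 mm above the bench; axes as the cabinet's, so the face looks to -x. The panel is 166 mm wide, 14 mm thick, from 4 to 52 mm above the bench
- jar: open glass jar with a little brown shellac, 66 mm diameter, 86 mm high; origin at the centre of its underside, z up its axis
- tin: round green tin with a white paper band and pale lid, 60 mm diameter, 80 mm high; origin at the centre of its underside, z up its axis
- vice (a point): point on the bench under the middle of the fixed blue bench vice, an obstacle: from here it reaches 145 mm either way in world x and 75 mm either way in world y, 162 mm high; its 14 mm thick foot reaches 88 mm either way in y
- chest (a point): point on the bench under the middle of the front of the fixed parts chest, an obstacle: 125 mm to either side in world y, 210 mm high; its front with knobs lies in the plane of this x (an ajar drawer low on its right stands 20 mm further out; it is scenery)
- glue: upright squeeze bottle of wood glue with orange tip, a bystander (a second one far behind is scenery), 43 (its x) x 60 (its y) x 170 mm; origin at the centre of its underside
- caul: pine stick lying flat, a bystander, 30 (its x) x 140 (its y) x 24 mm; origin at the centre of its underside
- purple_clamp: purple spring clamp lying flat, a bystander, 79 x 131 x 17 mm; origin at the centre of its underside
There are look-alikes about, which are no part of the job. Leave any black, blue or yellow look-alike of the jar alone.

How it is judged:
On the way, in this order (a step that is already met when the one before it is completed fails the run):
1. the jar stands upright between the rails in the back part of the lane, drawer still open (x of jar in the frame of lane between 0.085 and 0.13 m and y of jar in the frame of lane between -0.012 and 0.012 m and z of jar in the frame of lane below 0.006 m and angle between jar's own z axis and vertical below 0.1 rad and value of joint drawer above 0.04 m), for 0.2 s.
2. the tin stands upright between the rails in front of the jar, drawer still open (x of tin in the frame of lane between 0.02 and 0.075 m and y of tin in the frame of lane between -0.012 and 0.012 m and z of tin in the frame of lane below 0.006 m and angle between tin's own z axis and vertical below 0.1 rad and value of joint drawer above 0.04 m), for 0.2 s.
3. the drawer is home on its catch (value of joint drawer below 0.004 m), for 0.2 s.
At the end, for the whole second after the job is handed in: The drawer is within 4 mm of fully home; jar and tin stand upright (within 0.1 rad) and at rest on the tray floor between the rails (within 12 mm of the lane's middle line), the jar behind (its centre 85 to 130 mm from the panel's inner face), the tin in front (20 to 75 mm) (value of joint drawer below 0.004 m and x of jar in the frame of lane between 0.085 and 0.13 m and y of jar in the frame of lane between -0.012 and 0.012 m and z of each of jar, tin in the frame of lane below 0.006 m and angle between each of jar, tin's own z axis and vertical below 0.1 rad and x of tin in the frame of lane between 0.02 and 0.075 m and y of tin in the frame of lane between -0.012 and 0.012 m and linear speed of each of jar, tin below 0.02 m/s); the robot touches nothing.
It fails at once if the jar or tin is tipped over (angle between any of jar, tin's own z axis and vertical above 0.9 rad).
It fails at once if a bystander is shoved more than 25 mm or the glue bottle is knocked over (distance of any of glue, caul, purple_clamp from where it was at the start of the episode above 0.025 m or angle between glue's own z axis and vertical above 0.5 rad).
It also fails if it takes over 72 s, if anything falls off the work surface, if the arm or the gripper's body presses on something with over 40 N, if the wrist force passes 120 N, or if a joint passes its speed limit or range.

ROBOT

A 7-joint arm with a two-finger parallel gripper is mounted at the origin on a cart in front of the work surface, level with it; the furniture and walls round the work are solid. World frame = base frame: x ahead of the robot, y to its left, z up, the work surface at z = 0. Lengths are in m, angles in rad, forces in N, time in s.
With the tool pointing down it reaches from about 0.4 to 0.875 m from the base axis. Payload 19.3 kg.
Tool frame: the origin (TCP) lies between the finger pads; the fingertips stand 17 mm ahead of it and the grasp point (between the pads) lies 2 mm behind it; z points along the fingers, y is the line along which they close (so a half turn about z gives the same grasp; the last joint's range is limited). The gripper opens to 85 mm and grips with 20 to 120 N. Pads are 22 mm wide; open, the fingers measure 114 mm over their backs; the gripper's body (76 mm by 85 mm) begins 54 mm behind the grasp point. The pads swing forward as they close: fully open they stand 13 mm farther back than shut.
Start: joints at [-1.223, 0.521, -0.036, 1.599, 0.021, 1.021, -0.113], TCP at [0.254, 0.571, 0.248] pointing down, gripper open.
Joint ranges: [-2.91, 2.91], [-0.3, 2.13], [-1.5, 1.42], [0.17, 2.43], [-1.26, 4.41], [0.16, 1.93], [-2.52, 2.52]. Speed limits (rad/s): [1.89, 1.89, 2.39, 2.39, 3.01, 3.01, 3.01].

INTERFACE

Orientations are given as [roll, pitch, yaw] about the fixed x, y, z axes, in that order (R = Rz(yaw) Ry(pitch) Rx(roll)).
In Python, from workcell import bot gives the robot as it stands.
- The arm moves only by the shell command python3 -m inch 'ROWS' [FORCE]. ROWS is JSON, a list of rows, each a list of 7 numbers: the shift along the tool's x, y, z in units of 200 mm (1.0 is 200 mm), then the turn, a rotation vector about the tool's x, y, z in units of 90 degrees (1.0 is 90 degrees), then the opening, from 0 (shut) to 1 (fully open). In form: [[x, y, z, rx, ry, rz, grip], ...]. A call has 1 to 20 rows; each row is the pose to reach, as a shift and turn from the pose commanded when the call began, along the tool's axes at that moment; what a row does not reach only later rows make up. A row lasts 1/8 s, in which the tool goes at most 62.5 mm and 10.7 degrees, less where a joint would pass 70% of its speed; a pose out of reach is approached as far as the arm can. A call with a number of a shift or a turn outside -1 to 1 is refused whole. A call with a gripper value outside its range is refused whole. The fingers move at their own pace and stop on an object; FORCE is the grip in N (left out, the last holds). Time passes only in rows, so rows that repeat a pose let the fingers close. It gives the time, the measured TCP pose, the force, the opening and the grip force at its end, in the units of the state.
- bot.observe(): the state, without advancing time (a new reading comes with each control period).
- bot.grab_frame(name): name is "scene" or "top" or "wrist"; returns a dict with "img" (480x640x3 uint8, red, green, blue), "z_map" (480x640 float32, m along the optical axis (not along the pixel's ray), 0 where there is no reading), "vfov" (degrees; the focal length in pixels is half the picture's height over the tangent of half this angle, whatever the lens; pixels are square), "cx", "cy" (the principal point, pixels), "distortion" ([k1, k2, p1, p2, k3] as OpenCV has them; the pictures are not rectified), "rvec" (rotation vector, rad) and "tvec" (3), from world to camera coordinates, as OpenCV has them. Camera axes: x right, y down, z forward; pixel columns grow to the right and rows downward; lengths in m; the calibration is good to about 2 mm. A picture is of the moment at which its call begins.
- bot.job_done(): hands the job in; it is judged then, once.
The state is a dict: "clock": time; "qpos": joint angles; "qd": joint speeds; "joint_efforts": joint torques, N m; "position": TCP position; "tool_rot": TCP orientation; "force": force on the tool from outside, world axes, zero at the start; "moment": the same for the moment, N m; "grip_width": finger opening in m; "finger_force": force on a finger pad.
Only numpy, scipy, OpenCV 4.12 (cv2) and the standard library are available. Lean on these libraries where they do the work, as an engineer would, in place of code of your own. Each camera call takes 0.05 s, during which the arm holds its last target. There are 200 camera calls.

## Working session

There is one attempt and no reset: what is moved stays moved. The work goes in short steps, Python scripts to look and compute and a shell command to move; the robot and the scene stay as the last step left them, time stands still between calls to the robot, and variables do not carry over. Pictures are saved under pics/ and viewed, at most 10 in all, crops included, and the job is handed in when it is done.

```bash
mkdir -p pics
cat > h.py <<'E'
import numpy as np, cv2, pickle
from workcell import bot
def grab(n,save=None):
    f=bot.grab_frame(n); 
    if save: cv2.imwrite(f'pics/{save}.png',f['img'][:,:,::-1]); pickle.dump(f,open(f'{save}.pkl','wb'))
    return f
def cam(f):
    F=240/np.tan(np.radians(f['vfov'])/2); K=np.array([[F,0,f['cx']],[0,F,f['cy']],[0,0,1]])
    R=cv2.Rodrigues(np.array(f['rvec'],float))[0]; t=np.array(f['tvec'],float).reshape(3)
    return K,R,t,np.array(f['distortion'],float)
def ray(f,uv):
    K,R,t,d=cam(f); p=cv2.undistortPoints(np.array(uv,float).reshape(-1,1,2),K,d).reshape(-1,2)
    return -R.T@t, np.c_[p,np.ones(len(p))]@R
def plane(f,uv,z):
    c,r=ray(f,uv); return c+r*((z-c[2])/r[:,2])[:,None]
def depth(f,uv):
    c,r=ray(f,uv); uv=np.array(uv,int).reshape(-1,2); return c+r*f['z_map'][uv[:,1],uv[:,0]][:,None]
def cloud(f):
    v,u=np.mgrid[0:480,0:640]; P=depth(f,np.c_[u.ravel(),v.ravel()]).reshape(480,640,3); P[f['z_map']==0]=np.nan; return P
E
python3 - <<'E'
from h import *
for n in ('scene','top','wrist'):
    f=grab(n,n+'0'); K,R,t,d=cam(f); print(n,-R.T@t,R[2],K[0,0],d)
a=cv2.imread('pics/scene0.png');b=cv2.imread('pics/top0.png')
print(bot.observe())
E
```

```text
scene [-0.42488206 -0.43897358  1.2624315 ] [ 0.59311068  0.29565319 -0.74887176] 612.8303850011092 [0.0392154 0.        0.        0.        0.       ]
top [0.44928048 0.01275406 1.37833406] [ 4.53316676e-02  2.70768478e-04 -9.98971955e-01] 535.9724237466207 [-0.13760441  0.          0.          0.          0.        ]
wrist [0.19324611 0.59787679 0.3735701 ] [ 0.23810245 -0.10814273 -0.96520069] 344.97062325619015 [0.01234223 0.         0.         0.         0.        ]
{'clock': 0.15, 'qpos': array([-1.22319985,  0.52187624, -0.03632692,  1.5998358 ,  0.02119926,
        1.02111184, -0.11278655]), 'qd': array([-0.00142616, -0.00045958,  0.00048867, -0.00176182,  0.0015566 ,
       -0.0019728 , -0.00116803]), 'joint_efforts': array([ 2.93947298e-03, -9.27390933e+01,  1.98078409e+00, -3.70050538e+01,
        1.79173378e-02,  6.48214307e-03, -6.36246469e-06]), 'position': array([0.2535265 , 0.57102484, 0.24787326]), 'tool_rot': array([-3.14074814e+00,  5.57979458e-05,  2.72379576e+00]), 'force': array([ 0.09943023, -0.56041846, -0.32458386]), 'moment': array([ 0.02751007,  0.00434641, -0.0453603 ]), 'finger_force': 0.0, 'grip_width': 0.08529894083115859}
```

View pics/scene0.png

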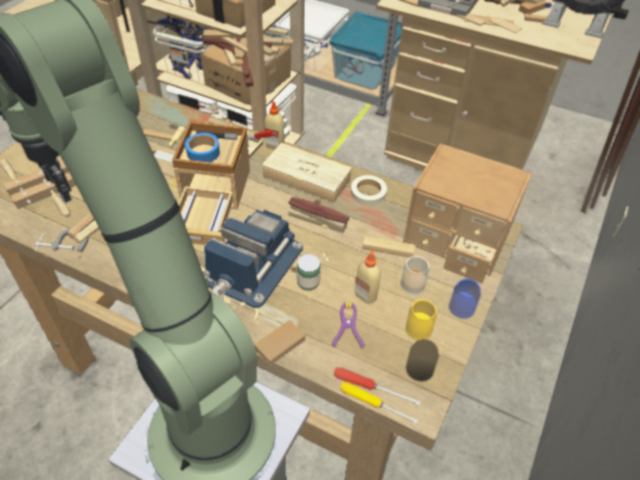

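View pics/top0.png

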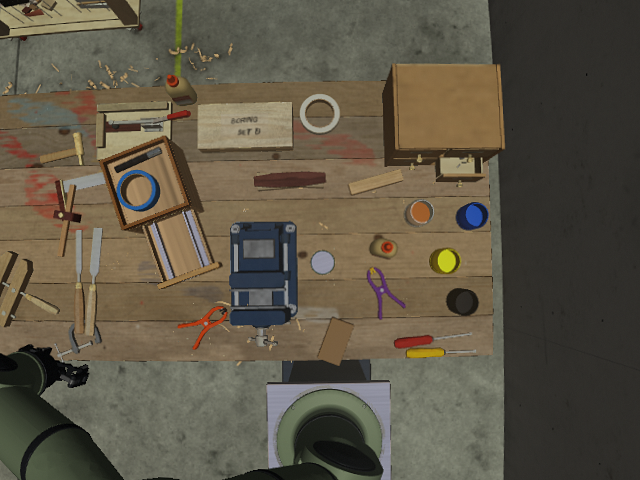

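The top view shows four jar-like things: glass with brown content (419,212), blue (472,216), yellow (445,261) and black (462,301). The glass one at (419,212) fits "open glass jar with brown shellac". The tin is at (321,262), the cabinet at (148,183) and the drawer front at (190,275). I'll confirm with a crop and measure.

```bash
cat > m.py <<'E'
from h import *
f=pickle.load(open('top0.pkl','rb')); P=cloud(f); img=f['img']; Z=P[...,2]
v,u=np.mgrid[0:480,0:640]
def box(u0,u1,v0,v1,z0,z1): 
    return (u>=u0)&(u<u1)&(v>=v0)&(v<v1)&(Z>z0)&(Z<z1)
def rect(m,n):
    p=P[m]; r=cv2.minAreaRect(p[:,:2].astype(np.float32)*1000); print(n,len(p),'z',np.median(p[:,2]).round(4),'rect',np.round(r[0],1),np.round(r[1],1),round(r[2],2)); print(cv2.boxPoints(r).round(1).tolist())
rect(box(95,195,130,235,.15,.185),'cab')
rect(box(140,230,200,295,.045,.06),'drawer')
rect(box(300,345,240,285,.07,.095),'tin')
rect(box(402,437,195,230,.075,.1),'jar')
rect(box(365,402,230,262,.03,.2),'glue')
rect(box(225,305,215,350,.05,.2),'vice')
rect(box(380,510,60,170,.15,.25),'chest')
rect(box(345,410,165,195,.015,.04),'caul'); rect(box(360,412,262,320,.01,.04),'clamp')
# panel edge: drawer points
m=box(140,230,200,300,.045,.06); 
print('depth at jar', depth(f,[[419,212],[409,212],[430,212],[419,202],[419,222]]).round(3).tolist())
# colour: tin lid circle
hsv=cv2.cvtColor(img,cv2.COLOR_RGB2HSV)
s=grab_s=pickle.load(open('scene0.pkl','rb'))['img']
A=cv2.resize(img[190:330,300:500],None,fx=2.5,fy=2.5,interpolation=2)[:,:,::-1]
B=cv2.resize(img[130:300,90:230],None,fx=2.06,fy=2.06,interpolation=2)[:,:,::-1]
A=A[:350];B=cv2.resize(B,(288,350));cv2.imwrite('pics/crop.png',np.hstack([A,B]))
E
python3 m.py
```

```text
cab 2215 z 0.1646 rect [651.2 421.6] [176.4 171.8] 19.64
[[539.2999877929688, 472.79998779296875], [597.0999755859375, 311.0], [763.2000122070312, 370.29998779296875], [705.4000244140625, 532.0999755859375]]
drawer 955 z 0.0514 rect [509.9 370.2] [179.7 165.8] 17.85
[[399.0, 421.5], [449.79998779296875, 263.70001220703125], [620.7999877929688, 318.79998779296875], [570.0, 476.6000061035156]]
tin 439 z 0.0803 rect [459.3   9. ] [56.9 55.2] 43.71
[[419.70001220703125, 9.300000190734863], [457.79998779296875, -30.600000381469727], [498.8999938964844, 8.699999809265137], [460.79998779296875, 48.599998474121094]]
jar 146 z 0.0834 rect [ 578.3 -233.3] [59.8 61.1] 32.2
[[536.7000122070312, -223.3000030517578], [569.2999877929688, -275.0], [619.7999877929688, -243.1999969482422], [587.2999877929688, -191.5]]
glue 443 z 0.1191 rect [ 490.9 -140.6] [57.7 43.4] 74.44
[[462.20001220703125, -162.60000610351562], [504.0, -174.1999969482422], [519.5, -118.69999694824219], [477.70001220703125, -107.0]]
vice 5342 z 0.1207 rect [404.5 160.1] [145.  289.5] 89.49
[[259.1000061035156, 88.9000015258789], 
[... 159 characters left out ...]
] [252.7 219.4] 89.78
[[685.7999877929688, -405.8999938964844], [905.2000122070312, -406.79998779296875], [906.2000122070312, -154.10000610351562], [686.7999877929688, -153.1999969482422]]
caul 667 z 0.0242 rect [ 673.8 -135.6] [ 49.2 154. ] 15.77
[[629.2000122070312, -68.19999694824219], [671.0, -216.39999389648438], [718.4000244140625, -203.0], [676.5, -54.79999923706055]]
clamp 439 z 0.0158 rect [ 385.2 -140.2] [125.6  79. ] 25.04
[[311.6000061035156, -131.0], [345.0, -202.60000610351562], [458.79998779296875, -149.5], [425.3999938964844, -77.9000015258789]]
depth at jar [[0.582, -0.238, 0.033], [0.579, -0.206, 0.072], [0.581, -0.266, 0.037], [0.608, -0.24, 0.029], [0.552, -0.227, 0.091]]
```

View pics/crop.png

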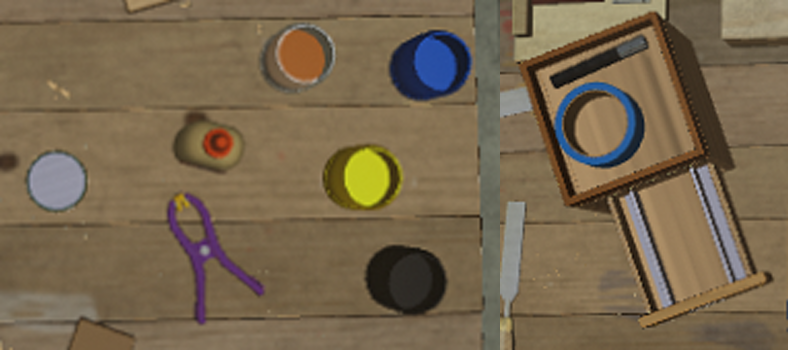

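The crop confirms the clear glass jar with brown content. The tin's pale lid and the purple clamp are clear of it. Next I'll measure the drawer lane and compute the first move.

```bash
cat >> h.py <<'E'
from scipy.spatial.transform import Rotation as Ro
def goal(p,yawdeg,base=None):
    "shift/turn units from present (or base) pose to p with tool down at yaw"
    s=bot.observe(); 
    p0,r0=(s['position'],s['tool_rot']) if base is None else base
    R0=Ro.from_euler('xyz',r0); R1=Ro.from_euler('xyz',[np.pi,0,np.radians(yawdeg)])
    print('shift',((R0.inv().apply(np.array(p)-p0))/.2).round(3),'turn',((R0.inv()*R1).as_rotvec()/(np.pi/2)).round(3),'from',p0.round(4),'yaw',np.degrees(r0[2]).round(1))
C=np.array([.5685,.392]); 
def tocab(P,yaw,C=C):
    c,s=np.cos(yaw),np.sin(yaw); return (P[...,:2]-C)@np.array([[c,-s],[s,c]])
E
cat > m2.py <<'E'
from h import *
f=pickle.load(open('top0.pkl','rb')); P=cloud(f); img=f['img']; Z=P[...,2]
Y=np.radians(19.6)
Q=tocab(P,Y)
# rails: plane rays at z=.046, low saturation
hsv=cv2.cvtColor(img,cv2.COLOR_RGB2HSV)
v,u=np.mgrid[0:480,0:640]; W=plane(f,np.c_[u.ravel(),v.ravel()],.046).reshape(480,640,3); q=tocab(W,Y)
m=(hsv[...,1]<60)&(q[...,0]>-.15)&(q[...,0]<-.012)&(abs(q[...,1])<.08)
for s in (1,-1):
    k=m&(q[...,1]*s>0); a=np.polyfit(q[k][:,0],q[k][:,1],1); print('rail',s,k.sum(),'line',a.round(4),'width',np.percentile(q[k][:,1]-np.polyval(a,q[k][:,0]),[3,97]).round(4), 'xr',q[k][:,0].min().round(4),'z',np.nanmedian(Z[k]).round(4))
# panel top
k=(Z>.045)&(Z<.06)&(Q[...,0]<-.12)&(Q[...,0]>-.2)&(abs(Q[...,1])<.12)
r=cv2.minAreaRect(Q[k].astype(np.float32)*1000); print('panel',k.sum(),r, cv2.boxPoints(r).round(1).tolist())
k=(Z>.15)&(Z<.185)&(abs(Q[...,1])<.12)&(Q[...,0]>-.05)&(Q[...,0]<.2)
print('cab x',np.percentile(Q[k][:,0],[1,99]),'y',np.percentile(Q[k][:,1],[1,99]))
# jar & tin by rim ellipse: tin lid
for n,(a,b,c,d),z in (('tin',(300,345,240,285),.08),):
    mm=(Z>.07)&(Z<.09)&(u>a)&(u<b)&(v>c)&(v<d); print(n,plane(f,[[u[mm].mean(),v[mm].mean()]],z))
goal([.45,.17,.30],-180); goal([.578,-.234,.26],-180)
E
python3 m2.py
```

```text
rail 1 319 line [-0.0071  0.0425] width [-0.0079  0.0078] xr -0.1357 z 0.0303
rail -1 441 line [-0.0098 -0.0485] width [-0.0108  0.0111] xr -0.1357 z 0.0264
panel 429 ((-135.32113647460938, 1.6042861938476562), (30.213916778564453, 165.91836547851562), 0.02193562127649784) [[-150.5, 84.5999984741211], [-150.39999389648438, -81.4000015258789], [-120.19999694824219, -81.30000305175781], [-120.19999694824219, 84.5999984741211]]
cab x [0.00049068 0.17438091] y [-0.08465004  0.0845578 ]
tin [[0.45906597 0.00858203 0.08      ]]
shift [-1.711 -1.434 -0.259] turn [-0.001 -0.    -0.266] from [0.2535 0.571  0.2479] yaw 156.1
shift [-3.116 -3.021 -0.058] turn [-0.001 -0.    -0.266] from [0.2535 0.571  0.2479] yaw 156.1
```

Run:
```python
from h import *
goal([.46,.355,.33],199.6)
```

```text
shift [-1.382 -0.569 -0.41 ] turn [-0.001 -0.    -0.484] from [0.2535 0.571  0.2479] yaw 156.1
```

```bash
python3 -m inch '[[-0.2,-0.1,-0.2,0,0,-0.1,1],[-0.5,-0.2,-0.41,0,0,-0.2,1],[-0.8,-0.35,-0.41,0,0,-0.3,1],[-1,-0.45,-0.41,0,0,-0.4,1],[-1,-0.57,-0.41,0,0,-0.484,1],[-1,-0.57,-0.41,0,0,-0.484,1]]'
python3 - <<'E'
from h import *
goal([.46,.355,.33],199.6)
E
```

```text
clock: 0.9
position: [0.3904, 0.3845, 0.3305]
tool_rot: [-3.141, 0.0, -2.8]
force: [-0.6, 0.7, 0.0]
grip_width: 0.0851
finger_force: 0.0
shift [-0.279 -0.255  0.003] turn [-0.     0.    -0.001] from [0.3904 0.3845 0.3305] yaw -160.4
```

```bash
python3 -m inch '[[-0.28,-0.255,0,0,0,0,1],[-0.28,-0.255,0,0,0,0,1],[-0.28,-0.255,0,0,0,0,1],[-0.28,-0.255,0,0,0,0,1]]'
python3 - <<'E'
from h import *
f=grab('wrist','w1'); K,R,t,d=cam(f); print(-R.T@t,R[2])
goal([.42,.05,.30],180);goal([.578,-.234,.28],180)
E
```

```text
clock: 1.4
position: [0.4587, 0.3579, 0.3302]
tool_rot: [3.141, -0.001, -2.798]
force: [-0.4, -0.0, 0.1]
grip_width: 0.0853
finger_force: 0.0
[0.39670322 0.33553632 0.45599411] [ 0.2451292   0.08735098 -0.96554724]
shift [ 0.702 -1.384  0.151] turn [ 0.    -0.     0.219] from [0.4588 0.3578 0.3303] yaw -160.3
shift [ 0.437 -2.987  0.25 ] turn [ 0.    -0.     0.219] from [0.4588 0.3578 0.3303] yaw -160.3
```

View pics/w1.png

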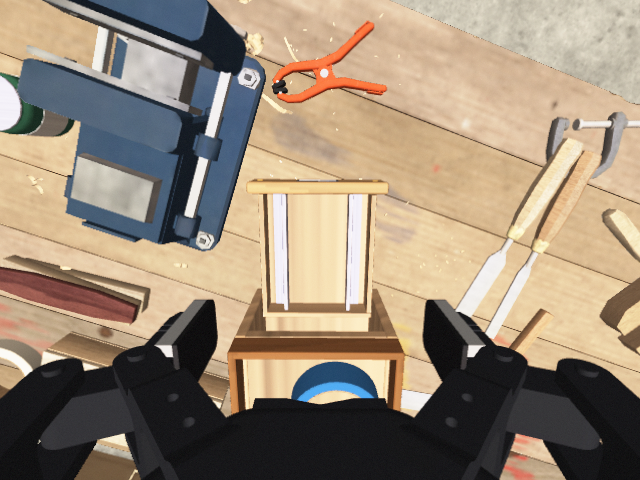

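The wrist view, which is inverted, shows the drawer panel at row 187 and the rails at columns about 281 and 355, rows 195–308. Everything is centred at column ~317.

Run:
```python
from h import *
f=pickle.load(open('w1.pkl','rb')); img=f['img'].astype(int); P=cloud(f)
b=img[...,2]-img[...,0]   # bluish rails
L=[];Rr=[]
for v in range(205,300,10):
    row=b[v]>-15
    l=np.where(row[270:300])[0]+270; r=np.where(row[338:368])[0]+338
    if len(l) and len(r): L.append([l.max()+.5,v]); Rr.append([r.min()-.5,v]); 
print(L[::4],Rr[::4])
l=plane(f,L,.046);r=plane(f,Rr,.046); print(np.linalg.norm((l-r)[:,:2],axis=1).round(4))
m=(l+r)/2; a=np.polyfit(m[:,0],m[:,1],1); print('mid',m[[0,-1]],'yaw',np.degrees(np.arctan(a[0])))
for w in (l,r): print('rail yaw',np.degrees(np.arctan(np.polyfit(w[:,0],w[:,1],1)[0])))
for Y in (19.6,): print('cabframe mid',tocab(m,np.radians(Y)).round(4)[[0,-1]])
# panel via depth, top z .052
Q=tocab(P,np.radians(19.6)); Z=P[...,2]
k=(Z>.047)&(Z<.056)&(Q[...,0]<-.13)&(Q[...,0]>-.17)&(abs(Q[...,1])<.1)
print('panel',k.sum(),np.percentile(Q[k],[1,50,99],axis=0).round(4),np.median(Z[k]))
fl=(Z>.015)&(Z<.03)&(abs(Q[...,1])<.03)&(Q[...,0]<0.05)&(Q[...,0]>-.14); print('floor',np.median(Z[fl]),Q[fl][:,0].min(),Q[fl][:,0].max())
```

```text
[[np.float64(286.5), 205], [np.float64(287.5), 245], [np.float64(288.5), 285]] [[np.float64(347.5), 205], [np.float64(346.5), 245], [np.float64(345.5), 285]]
[0.0727 0.0732 0.0738 0.0732 0.0725 0.0743 0.0736 0.073  0.0723 0.0741]
mid [[0.45298254 0.35223086 0.046     ]
 [0.56149693 0.3914186  0.046     ]] yaw 19.57882148631823
rail yaw 19.503255804454568
rail yaw 19.65122797523327
cabframe mid [[-0.1222  0.0013]
 [-0.0068  0.0018]]
panel 1838 [[-0.1505 -0.0794]
 [-0.1428  0.0025]
 [-0.1314  0.0816]] 0.051975585945854275
floor 0.02226266419961509 -0.13269226528911454 0.015706902786722654
```

```bash
python3 -m inch '[[0.2,-0.3,0.05,0,0,0.1,1],[0.4,-0.6,0.1,0,0,0.219,1],[0.7,-0.9,0.15,0,0,0.219,1],[0.7,-1,0.15,0,0,0.219,1],[0.7,-1,0.15,0,0,0.219,1],[0.7,-1,0.15,0,0,0.219,1],[0.7,-1,0.15,0,0,0.219,1]]'
python3 - <<'E'
from h import *
goal([.578,-.234,.28],180); goal([.53,-.16,.28],180)
E
```

```text
clock: 2.33
position: [0.3953, 0.1225, 0.3003]
tool_rot: [3.141, 0.0, -3.141]
force: [0.6, 0.5, 0.1]
grip_width: 0.0854
finger_force: 0.0
shift [-0.913 -1.783  0.101] turn [0. 0. 0.] from [0.3953 0.1225 0.3003] yaw -180.0
shift [-0.673 -1.413  0.101] turn [0. 0. 0.] from [0.3953 0.1225 0.3003] yaw -180.0
```

```bash
python3 -m inch '[[-0.1,-0.3,0.05,0,0,0,1],[-0.3,-0.6,0.1,0,0,0,1],[-0.5,-0.9,0.1,0,0,0,1],[-0.68,-1,0.1,0,0,0,1],[-0.68,-1,0.1,0,0,0,1]]'
python3 -m inch '[[0,-0.3,0,0,0,0,1],[0,-0.6,0,0,0,0,1],[0,-0.75,0,0,0,0,1],[0,-0.75,0,0,0,0,1],[0,-0.75,0,0,0,0,1]]'
python3 - <<'E'
from h import *
f=grab('wrist','w2'); 
goal([.578,-.234,.2],180)
E
```

```text
clock: 2.95
position: [0.5332, -0.0808, 0.2791]
tool_rot: [-3.14, -0.001, 3.138]
force: [-0.7, 0.8, -1.2]
grip_width: 0.0855
finger_force: 0.0
clock: 3.58
position: [0.5312, -0.2272, 0.28]
tool_rot: [3.141, -0.0, -3.141]
force: [-0.6, 0.0, -0.4]
grip_width: 0.0856
finger_force: 0.0
shift [-0.234 -0.035  0.401] turn [ 0. -0.  0.] from [ 0.5312 -0.2271  0.2801] yaw -180.0
```

View pics/w2.png

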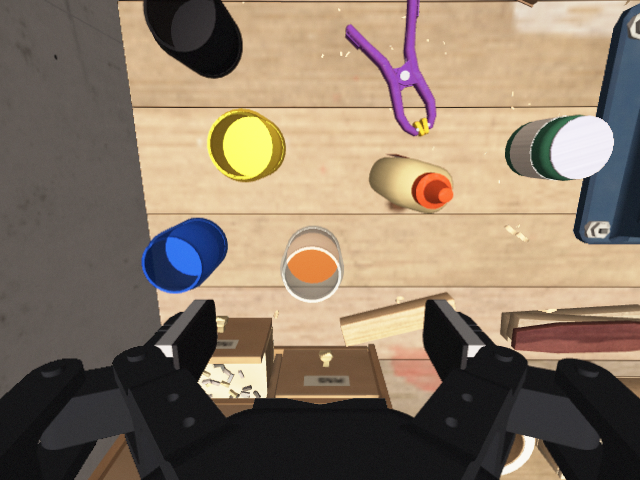

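The jar's rim is an ellipse at about (312,271), spanning columns 281–343 with its lower edge at row 301. The tin's lid is at (572,147) and the glue at (433,190).

Run:
```python
from h import *
f=pickle.load(open('w2.pkl','rb')); img=f['img']
print(plane(f,[[281.5,271],[343,271],[312.3,301],[312.3,271],[572,147]],.086).round(4).tolist())
hsv=cv2.cvtColor(img,cv2.COLOR_RGB2HSV)
m=((hsv[...,0]<14)&(hsv[...,1]>140)&(hsv[...,2]>150)).astype(np.uint8); m[:230]=0;m[300:]=0;m[:,:270]=0;m[:,360:]=0
v,u=np.where(m); print('brown',u.min(),u.max(),v.min(),v.max(),len(u)); 
c=[(u.min()+u.max())/2,(v.min()+v.max())/2]
for z in (.02,.03): print(z,plane(f,[c,[u.min(),c[1]],[u.max(),c[1]],[c[0],v.max()],[c[0],v.min()]],z).round(4).tolist())
# rim bright edge
print(img[240:305:3,312].tolist()); print(img[271,276:290].tolist(),img[271,336:348].tolist())
t=(hsv[...,1]<50)&(hsv[...,2]>200); t[:100]=0;t[190:]=0;t[:,:545]=0;t[:,616:]=0
n,lab,st,ce=cv2.connectedComponentsWithStats(t.astype(np.uint8)); i=1+st[1:,4].argmax(); print(st[i],plane(f,[ce[i]],.08))
```

```text
[[0.5758, -0.2648, 0.086], [0.5758, -0.2046, 0.086], [0.6076, -0.2348, 0.086], [0.5758, -0.2346, 0.086], [0.46, -0.0042, 0.086]]
brown 288 336 250 282 1190
0.02 [[0.5925, -0.2364, 0.02], [0.5924, -0.2647, 0.02], [0.5925, -0.2082, 0.02], [0.6125, -0.2366, 0.02], [0.5729, -0.2363, 0.02]]
0.03 [[0.5892, -0.2362, 0.03], [0.5891, -0.2637, 0.03], [0.5892, -0.2087, 0.03], [0.6087, -0.2363, 0.03], [0.5701, -0.2361, 0.03]]
[[214, 181, 148], [214, 181, 148], [229, 200, 171], [245, 205, 159], [232, 138, 68], [231, 138, 66], [230, 136, 65], [230, 135, 63], [230, 135, 66], [230, 137, 66], [230, 135, 64], [228, 133, 63], [228, 131, 63], [227, 132, 62], [223, 133, 68], [152, 140, 122], [157, 142, 126], [155, 143, 127], [153, 140, 123], [149, 135, 119], [245, 240, 230], [228, 200, 168]]
[[229, 203, 163], [229, 202, 163], [230, 204, 165], [229, 201, 161], [207, 187, 159], [196, 181, 160], [202, 194, 176], [197, 193, 178], [197, 192, 177], [151, 142, 128], [146, 133, 118], [144, 129, 113], [147, 134, 116], [148, 134, 116]] [[161, 143, 123], [155, 141, 122], [191, 184, 169], [237, 234, 224], [238, 236, 227], [181, 172, 154], [181, 167, 146], [178, 165, 143], [228, 202, 162], [230, 205, 165], [231, 204, 164], [228, 201, 162]]
[ 551  115   63   64 3060] [[0.4599027  0.00883552 0.08      ]]
```

```bash
python3 -m inch '[[-0.15,-0.038,0.1,0,0,0,1],[-0.229,-0.038,0.3,0,0,0,1],[-0.229,-0.038,0.55,0,0,0,1],[-0.229,-0.038,0.75,0,0,0,1],[-0.229,-0.038,0.8,0,0,0,1],[-0.229,-0.038,0.8,0,0,0,1]]'
python3 -m inch '[[0,0,0.15,0,0,0,1],[0,0,0.29,0,0,0,1],[0,0,0.29,0,0,0,1],[0,0,0.29,0,0,0,0.6],[0,0,0.29,0,0,0,0.6],[0,0,0.29,0,0,0,0.6],[0,0,0.29,0,0,0,0.6],[0,0,0.29,0,0,0,0.6],[0,0,0.29,0,0,0,0.6]]' 30
python3 - <<'E'
from h import *
print(bot.observe()['position'])
E
```

```text
clock: 4.38
position: [0.577, -0.236, 0.1209]
tool_rot: [3.141, 0.0, 3.141]
force: [0.4, 0.3, 0.4]
grip_width: 0.0852
finger_force: 0.0
clock: 5.5
position: [0.5776, -0.2369, 0.0646]
tool_rot: [-3.141, 0.003, 3.14]
force: [-2.2, 1.3, 11.1]
grip_width: 0.0639
finger_force: 30.8
[ 0.57759334 -0.23693399  0.06462708]
```

```bash
python3 -m inch '[[0,0,-0.1,0,0,0,0.6],[0,0,-0.3,0,0,0,0.6],[0,0,-0.6,0,0,0,0.6],[0,0,-0.9,0,0,0,0.6],[0,0,-1,0,0,0,0.6],[0,0,-1,0,0,0,0.6]]' 40
python3 - <<'E'
from h import *
goal([.46,.06,.28],180);goal([.5148,.3745,.28],199.6);
E
```

```text
clock: 6.25
position: [0.577, -0.2369, 0.2653]
tool_rot: [-3.141, 0.004, 3.14]
force: [-0.4, 1.3, -3.1]
grip_width: 0.0637
finger_force: 45.6
shift [ 0.587  1.483 -0.077] turn [-0.001  0.003 -0.001] from [ 0.577  -0.2369  0.2653] yaw 179.9
shift [ 0.316  3.056 -0.078] turn [-0.001  0.002 -0.219] from [ 0.577  -0.2369  0.2653] yaw 179.9
```

```bash
python3 -m inch '[[0.1,0.15,-0.05,0,0,0,0.6],[0.2,0.35,-0.1,0,0,0,0.6],[0.3,0.6,-0.1,0,0,0,0.6],[0.4,0.8,-0.1,0,0,0,0.6],[0.45,1,-0.1,0,0,0,0.6]]'
python3 -m inch '[[0.05,0.25,0,0,0,0,0.6],[0.05,0.5,0,0,0,0,0.6],[0.05,0.75,0,0,0,0,0.6],[0,1,0,0,0,0,0.6],[0,1,0,0,0,0,0.6]]'
python3 - <<'E'
from h import *
goal([.5148,.3745,.285],199.6);
E
```

```text
clock: 6.88
position: [0.4852, -0.0353, 0.2818]
tool_rot: [-3.142, -0.001, 3.14]
force: [0.3, 0.1, -2.1]
grip_width: 0.0638
finger_force: 45.7
clock: 7.5
position: [0.4865, 0.1671, 0.2813]
tool_rot: [3.141, -0.001, -3.138]
force: [0.1, -0.9, -2.0]
grip_width: 0.0636
finger_force: 45.8
shift [-0.145  1.037 -0.018] turn [ 0.    -0.001 -0.216] from [0.4865 0.1671 0.2813] yaw -179.8
```

```bash
python3 -m inch '[[-0.03,0.25,0,0,0,-0.08,0.6],[-0.08,0.5,0,0,0,-0.16,0.6],[-0.12,0.75,0,0,0,-0.218,0.6],[-0.14,0.95,0,0,0,-0.218,0.6],[-0.14,1,0,0,0,-0.218,0.6],[-0.14,1,0,0,0,-0.218,0.6],[-0.14,1,0,0,0,-0.218,0.6]]'
python3 - <<'E'
from h import *
f=grab('wrist','w3')
goal([.5148,.3745,.15],199.6); goal([.5148,.3745,.0866],199.6)
E
```

```text
clock: 8.38
position: [0.5157, 0.3618, 0.2822]
tool_rot: [-3.141, -0.0, -2.802]
force: [0.3, -0.7, -3.0]
grip_width: 0.0636
finger_force: 45.8
shift [-0.016  0.061  0.662] turn [-0.    -0.    -0.002] from [0.5158 0.3619 0.2824] yaw -160.6
shift [-0.016  0.061  0.979] turn [-0.    -0.    -0.002] from [0.5158 0.3619 0.2824] yaw -160.6
```

View pics/w3.png

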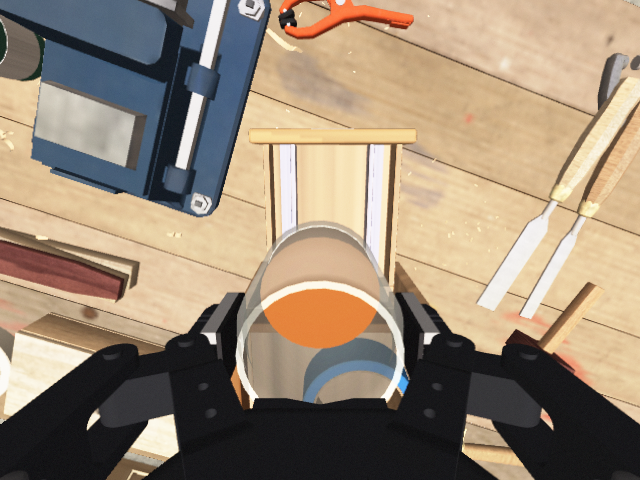

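The jar is held at columns 238–403, centred at 320. The rails are at 288 and 375, so I need to shift about 12 mm along tool y, which matches the computed value.

```bash
python3 - <<'E'
from h import *
f=pickle.load(open('w3.pkl','rb')); s=bot.observe()['position']
p=plane(f,[[320,281],[238,355],[404,355]],s[2]+.0214)-s; print(tocab(p,np.radians(19.5),0).round(4))
E
python3 -m inch '[[-0.016,0.061,0,0,0,-0.002,0.6],[-0.016,0.061,0.2,0,0,-0.002,0.6],[-0.016,0.061,0.4,0,0,-0.002,0.6],[-0.016,0.061,0.6,0,0,-0.002,0.6],[-0.016,0.061,0.7,0,0,-0.002,0.6],[-0.016,0.061,0.7,0,0,-0.002,0.6],[-0.016,0.061,0.7,0,0,-0.002,0.6]]'
python3 - <<'E'
from h import *
s=bot.observe()['position'];L0=np.array([.4394,.3477]); print('lane',tocab(s,np.radians(19.58),L0))
goal([.5148,.3745,.0866],199.6)
f=grab('wrist','w4')
E
```

```text
[[-0.0266 -0.0001]
 [ 0.0002 -0.0281]
 [ 0.0002  0.0285]]
clock: 9.3
position: [0.5148, 0.3766, 0.1434]
tool_rot: [3.141, 0.001, -2.798]
force: [0.1, 0.5, -2.2]
grip_width: 0.0637
finger_force: 45.8
lane [0.0807353  0.00192876]
shift [ 0.004 -0.01   0.284] turn [0.    0.001 0.001] from [0.5148 0.3766 0.1434] yaw -160.3
```

View pics/w4.png

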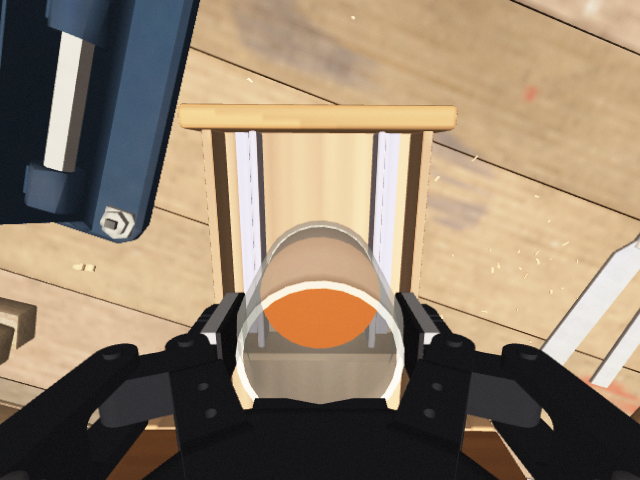

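The jar is at columns 238–404 (mid 321) and the rails' inner edges are at 262/374 (mid 318), so a small −1.5 mm correction in y, then lower.

```bash
python3 -m inch '[[0.004,-0.008,0,0,0,0,0.6],[0.004,-0.008,0.1,0,0,0,0.6],[0.004,-0.008,0.18,0,0,0,0.6],[0.004,-0.008,0.23,0,0,0,0.6],[0.004,-0.008,0.26,0,0,0,0.6],[0.004,-0.008,0.275,0,0,0,0.6],[0.004,-0.008,0.275,0,0,0,0.6],[0.004,-0.008,0.275,0,0,0,0.6]]'
```

```text
clock: 10.35
position: [0.5144, 0.3744, 0.0877]
tool_rot: [3.141, 0.001, -2.798]
force: [0.2, 0.8, -2.5]
grip_width: 0.0633
finger_force: 45.8
```

Not touching yet (1 mm above the floor). I'll lower a little, release and lift.

```bash
python3 -m inch '[[0,0,0.005,0,0,0,0.6],[0,0,0.01,0,0,0,0.6],[0,0,0.01,0,0,0,0.6]]'
python3 -m inch '[[0,0,0,0,0,0,0.8],[0,0,0,0,0,0,0.9],[0,0,0,0,0,0,1],[0,0,0,0,0,0,1],[0,0,-0.1,0,0,0,1],[0,0,-0.3,0,0,0,1],[0,0,-0.5,0,0,0,1],[0,0,-0.5,0,0,0,0.2],[0,0,-0.5,0,0,0,0.0],[0,0,-0.5,0,0,0,0]]'
python3 - <<'E'
from h import *
f=grab('wrist','w5')
L0=np.array([.4394,.3477]); s=bot.observe()['position']; print(tocab(s,np.radians(19.58),L0),s)
c,si=np.cos(np.radians(19.58)),np.sin(np.radians(19.58))
w=lambda x,z:[L0[0]+c*x,L0[1]+si*x,z]
goal(w(.020,.187),199.58);goal(w(.020,.08),199.58)
E
```

```text
clock: 10.72
position: [0.515, 0.3746, 0.0867]
tool_rot: [3.141, 0.002, -2.798]
force: [-2.3, -2.3, 14.7]
grip_width: 0.0635
finger_force: 47.4
clock: 11.98
position: [0.5139, 0.374, 0.1847]
tool_rot: [-3.141, -0.001, -2.798]
force: [0.1, -0.1, -0.5]
grip_width: 0.0321
finger_force: 0.0
[ 0.07900497 -0.00020886] [0.51390646 0.37397958 0.1846167 ]
shift [ 0.295  0.002 -0.012] turn [-0.    -0.001  0.001] from [0.5139 0.374  0.1846] yaw -160.3
shift [0.294 0.002 0.523] turn [-0.    -0.001  0.001] from [0.5139 0.374  0.1846] yaw -160.3
```

View pics/w5.png

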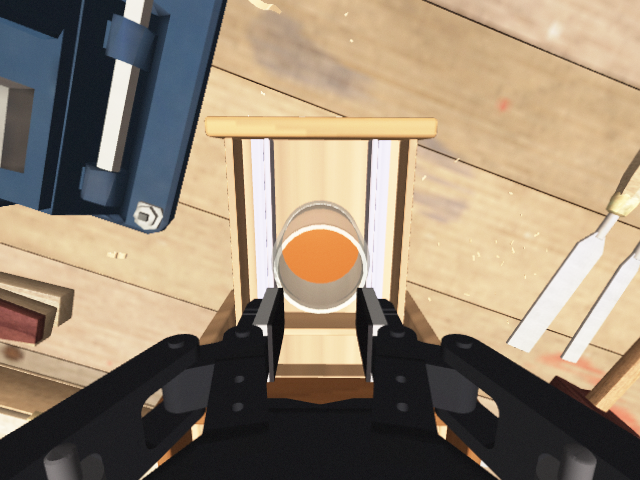

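The jar stands between the rails, with its rim centred at (321,270). Now push it back with closed fingers.

```bash
python3 -m inch '[[0.15,0,0,0,0,0,0],[0.295,0.001,0,0,0,0,0],[0.295,0.001,0.1,0,0,0,0],[0.295,0.001,0.3,0,0,0,0],[0.295,0.001,0.5,0,0,0,0],[0.295,0.001,0.575,0,0,0,0],[0.295,0.001,0.575,0,0,0,0],[0.295,0.001,0.575,0,0,0,0]]'
python3 -m inch '[[-0.04,0,0,0,0,0,0],[-0.08,0,0,0,0,0,0],[-0.11,0,0,0,0,0,0],[-0.13,0,0,0,0,0,0],[-0.15,0,0,0,0,0,0],[-0.17,0,0,0,0,0,0],[-0.19,0,0,0,0,0,0],[-0.21,0,0,0,0,0,0],[-0.225,0,0,0,0,0,0],[-0.235,0,0,0,0,0,0],[-0.235,0,0,0,0,0,0]]'
python3 - <<'E'
from h import *
L0=np.array([.4394,.3477]); s=bot.observe()['position']; print(tocab(s,np.radians(19.58),L0),s)
E
```

```text
clock: 13.02
position: [0.4592, 0.355, 0.0715]
tool_rot: [3.141, 0.001, -2.798]
force: [-0.6, 0.1, -0.5]
grip_width: 0.0003
finger_force: 0.0
clock: 14.4
position: [0.503, 0.3704, 0.0703]
tool_rot: [-3.142, 0.0, -2.798]
force: [-1.2, -0.1, -0.8]
grip_width: 0.0002
finger_force: 0.0
[6.75191813e-02 7.70498045e-05] [0.50298903 0.37039981 0.0702602 ]
```

```bash
python3 -m inch '[[0.05,0,0,0,0,0,0],[0.15,0,0,0,0,0,0],[0.17,0,-0.2,0,0,0,0],[0.17,0,-0.5,0,0,0,0],[0.17,0,-0.8,0,0,0,0],[0.17,0,-0.95,0,0,0,1],[0.17,0,-0.95,0,0,0,1]]'
python3 - <<'E'
from h import *
f=grab('wrist','w6'); img=f['img']; hsv=cv2.cvtColor(img,cv2.COLOR_RGB2HSV)
L0=np.array([.4394,.3477]);Y=np.radians(19.58)
m=((hsv[...,0]<14)&(hsv[...,1]>140)&(hsv[...,2]>150)).astype(np.uint8)
n,lab,st,ce=cv2.connectedComponentsWithStats(m); 
for i in np.argsort(-st[1:,4])[:3]+1: print(st[i],ce[i])
i=1+st[1:,4].argmax(); a=st[i]; c=ce[i]
print(tocab(plane(f,[[a[0],c[1]],[a[0]+a[2],c[1]],[c[0],a[1]],[c[0],a[1]+a[3]]],.048),Y,L0).round(4))
P=cloud(f);Q=tocab(P,Y,L0);Z=P[...,2]
k=(Z>.1)&(Z<.116)&(abs(Q[...,1])<.05)&(Q[...,0]>.05)&(Q[...,0]<.16); print('rim',k.sum(),np.percentile(Q[k],[2,98],axis=0).round(4))
k=(Z>.048)&(Z<.055)&(abs(Q[...,1])<.08)&(Q[...,0]<.01)&(Q[...,0]>-.03); print('panel',k.sum(),np.percentile(Q[k],[2,98],axis=0).round(4))
goal([.459,.16,.28],180)
E
```

```text
clock: 15.28
position: [0.4711, 0.3593, 0.2626]
tool_rot: [3.14, 0.004, -2.798]
force: [-0.0, -0.2, 0.0]
grip_width: 0.0359
finger_force: 0.0
[ 266    0  137   78 2842] [328.64989444  44.84623505]
[295 293  50  27 764] [319.68586387 306.02617801]
[320 387  57   2  61] [348.31147541 387.08196721]
[[-0.1234 -0.047 ]
 [-0.1236  0.0732]
 [-0.1573  0.0077]
 [-0.0971  0.0082]]
rim 981 [[ 0.082  -0.027 ]
 [ 0.1379  0.0276]]
panel 2647 [[-0.0128 -0.0765]
 [ 0.0068  0.0763]]
shift [ 0.39  -0.917 -0.097] turn [0.    0.001 0.219] from [0.4705 0.3589 0.2609] yaw -160.3
```

The jar is at lane x ≈ 0.110, y ≈ 0. Next, the tin.

```bash
python3 -m inch '[[0.1,-0.25,-0.08,0,0,0.1,1],[0.2,-0.5,-0.09,0,0,0.2,1],[0.3,-0.75,-0.09,0,0,0.219,1],[0.39,-0.917,-0.09,0,0,0.219,1],[0.39,-0.917,-0.09,0,0,0.219,1],[0.39,-0.917,-0.09,0,0,0.219,1]]'
python3 - <<'E'
from h import *
goal([.4597,.0087,.28],180);goal([.4597,.0087,.10],180)
E
```

```text
clock: 16.08
position: [0.4589, 0.1605, 0.2776]
tool_rot: [-3.141, -0.001, -3.141]
force: [0.5, -0.1, 0.1]
grip_width: 0.0856
finger_force: 0.0
shift [-0.004 -0.759 -0.012] turn [-0.    -0.001  0.   ] from [0.4589 0.1605 0.2776] yaw -180.0
shift [-0.004 -0.759  0.888] turn [-0.    -0.001  0.   ] from [0.4589 0.1605 0.2776] yaw -180.0
```

```bash
python3 -m inch '[[0,-0.3,0,0,0,0,1],[0,-0.6,0,0,0,0,1],[-0.004,-0.759,0,0,0,0,1],[-0.004,-0.759,0,0,0,0,1],[-0.004,-0.759,0.25,0,0,0,1],[-0.004,-0.759,0.5,0,0,0,1],[-0.004,-0.759,0.7,0,0,0,1],[-0.004,-0.759,0.8,0,0,0,1],[-0.004,-0.759,0.8,0,0,0,1]]'
python3 - <<'E'
from h import *
goal([.4597,.0087,.058],180)
f=grab('wrist','w7')
P=cloud(f);Z=P[...,2]
k=(Z>.072)&(Z<.086)&(abs(P[...,0]-.46)<.05)&(abs(P[...,1]-.009)<.04); print(k.sum(),np.percentile(P[k],[2,98],axis=0).round(4))
E
```

```text
clock: 17.2
position: [0.4594, 0.0096, 0.1169]
tool_rot: [-3.142, -0.003, -3.14]
force: [-1.1, -0.1, -0.2]
grip_width: 0.085
finger_force: 0.0
shift [-0.003 -0.005  0.294] turn [-0.    -0.002  0.001] from [0.4594 0.0096 0.1169] yaw -179.9
8786 [[ 0.4349 -0.0152  0.0776]
 [ 0.4847  0.0336  0.0814]]
```

```bash
python3 -m inch '[[-0.002,0,0.15,0,0,0,1],[-0.002,0,0.28,0,0,0,1],[-0.002,0,0.29,0,0,0,1],[-0.002,0,0.29,0,0,0,1],[-0.002,0,0.29,0,0,0,0.5],[-0.002,0,0.29,0,0,0,0.5],[-0.002,0,0.29,0,0,0,0.5],[-0.002,0,0.29,0,0,0,0.5],[-0.002,0,0.29,0,0,0,0.5],[-0.002,0,0.29,0,0,0,0.5]]' 35
python3 -m inch '[[0,0,-0.1,0,0,0,0.5],[0,0,-0.3,0,0,0,0.5],[0,0,-0.6,0,0,0,0.5],[0,0,-0.9,0,0,0,0.5],[0,0,-1,0,0,0,0.5],[0,0,-1,0,0,0,0.5]]' 40
python3 - <<'E'
from h import *
print(bot.observe()['position'])
L0=np.array([.4394,.3477]);c,s=np.cos(np.radians(19.58)),np.sin(np.radians(19.58)); t=L0+.040*np.array([c,s]); print(t)
goal([*t,.28],199.58)
E
```

```text
clock: 18.5
position: [0.4611, 0.0084, 0.0614]
tool_rot: [3.141, 0.002, -3.141]
force: [-1.3, 2.6, 17.1]
grip_width: 0.0589
finger_force: 33.8
clock: 19.25
position: [0.4609, 0.0083, 0.2619]
tool_rot: [3.141, 0.003, -3.142]
force: [1.1, 0.0, -1.5]
grip_width: 0.0582
finger_force: 44.9
[0.46090571 0.00828755 0.26188649]
[0.47708698 0.36110491]
shift [-0.081  1.764 -0.089] turn [ 0.     0.002 -0.218] from [0.4609 0.0083 0.2619] yaw -180.0
```

```bash
python3 -m inch '[[-0.02,0.2,-0.05,0,0,0,0.5],[-0.04,0.45,-0.09,0,0,0,0.5],[-0.06,0.7,-0.09,0,0,-0.05,0.5],[-0.08,0.95,-0.09,0,0,-0.1,0.5],[-0.08,1,-0.09,0,0,-0.1,0.5]]'
python3 - <<'E'
from h import *
goal([.4767,.361,.28],199.58)
E
```

```text
clock: 19.88
position: [0.4756, 0.2111, 0.2768]
tool_rot: [3.141, -0.002, -2.98]
force: [-0.1, -0.3, -1.6]
grip_width: 0.0584
finger_force: 44.9
shift [-0.126  0.739 -0.016] turn [ 0.    -0.001 -0.114] from [0.4756 0.2111 0.2768] yaw -170.7
```

```bash
python3 -m inch '[[-0.04,0.25,0,0,0,-0.05,0.5],[-0.08,0.5,0,0,0,-0.11,0.5],[-0.126,0.739,0,0,0,-0.116,0.5],[-0.126,0.739,0,0,0,-0.116,0.5],[-0.126,0.739,0,0,0,-0.116,0.5],[-0.126,0.739,0.3,0,0,-0.116,0.5],[-0.126,0.739,0.5,0,0,-0.116,0.5],[-0.126,0.739,0.5,0,0,-0.116,0.5]]'
python3 - <<'E'
from h import *
L0=np.array([.4394,.3477]);Y=np.radians(19.58)
s=bot.observe()['position']; print(s,tocab(s,Y,L0))
f=grab('wrist','w8')
P=cloud(f);Q=tocab(P,Y,L0);Z=P[...,2]
k=(Z>.048)&(Z<.055)&(abs(Q[...,1])<.08)&(Q[...,0]<.01)&(Q[...,0]>-.03); print('panel',k.sum(),np.percentile(Q[k],[2,98],axis=0).round(4))
k=(abs(Z-s[2]-.0186)<.005)&(abs(Q[...,1])<.035)&(abs(Q[...,0]-.04)<.05); print('lid',k.sum(),np.percentile(Q[k],[2,98],axis=0).round(4))
goal([.4767,.361,.084],199.58)
E
```

```text
clock: 20.88
position: [0.4775, 0.3557, 0.1761]
tool_rot: [-3.139, -0.005, -2.804]
force: [1.1, 0.4, -1.2]
grip_width: 0.0579
finger_force: 44.8
[0.47752897 0.35571603 0.17610737] [ 0.03861049 -0.00522538]
panel 4544 [[-0.0124 -0.0764]
 [ 0.0066  0.0765]]
lid 17525 [[ 0.0129 -0.0344]
 [ 0.0579  0.0238]]
shift [0.    0.024 0.471] turn [-0.001 -0.001 -0.003] from [0.4784 0.3567 0.1783] yaw -160.7
```

View pics/w8.png

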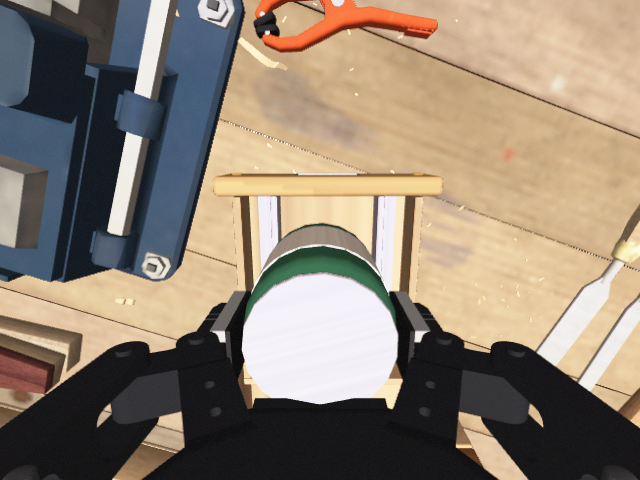

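The tin is held upright, lid centred at (321,345) and the rails at 270/385, so it needs the computed small y shift. I'll align and descend.

```bash
python3 -m inch '[[0,0.024,0,0,0,-0.003,0.5],[0,0.024,0,0,0,-0.003,0.5],[0,0.024,0.1,0,0,-0.003,0.5],[0,0.024,0.2,0,0,-0.003,0.5],[0,0.024,0.2,0,0,-0.003,0.5]]'
python3 - <<'E'
from h import *
L0=np.array([.4394,.3477]);Y=np.radians(19.58)
s=bot.observe()['position']; print(s,tocab(s,Y,L0))
goal([.4767,.361,.084],199.58)
E
```

```text
clock: 21.55
position: [0.4763, 0.3624, 0.1381]
tool_rot: [-3.141, -0.001, -2.798]
force: [0.4, -0.2, -1.7]
grip_width: 0.0581
finger_force: 44.8
[0.4763444  0.36238393 0.13806738] [0.03972899 0.00145392]
shift [ 0.    -0.007  0.27 ] turn [-0.    -0.001  0.001] from [0.4763 0.3624 0.1381] yaw -160.3
```

```bash
python3 -m inch '[[0,-0.006,0,0,0,0,0.5],[0,-0.006,0.1,0,0,0,0.5],[0,-0.006,0.18,0,0,0,0.5],[0,-0.006,0.23,0,0,0,0.5],[0,-0.006,0.255,0,0,0,0.5],[0,-0.006,0.265,0,0,0,0.5],[0,-0.006,0.265,0,0,0,0.5],[0,-0.006,0.27,0,0,0,0.5],[0,-0.006,0.27,0,0,0,0.5]]'
```

```text
clock: 22.68
position: [0.4771, 0.3615, 0.0845]
tool_rot: [3.142, 0.0, -2.798]
force: [0.2, 0.0, -1.1]
grip_width: 0.0588
finger_force: 44.9
```

```bash
python3 -m inch '[[0,0,0.004,0,0,0,0.5],[0,0,0.009,0,0,0,0.5],[0,0,0.009,0,0,0,0.5]]'
python3 -m inch '[[0,0,0,0,0,0,0.75],[0,0,0,0,0,0,0.85],[0,0,0,0,0,0,1],[0,0,0,0,0,0,1],[0,0,-0.1,0,0,0,1],[0,0,-0.3,0,0,0,1],[0,0,-0.55,0,0,0,1],[0,0,-0.8,0,0,0,1],[0,0,-0.8,0,0,0,0]]'
python3 - <<'E'
from h import *
f=grab('wrist','w9')
L0=np.array([.4394,.3477]);Y=np.radians(19.58)
P=cloud(f);Q=tocab(P,Y,L0);Z=P[...,2]
k=(abs(Z-.102)<.004)&(abs(Q[...,1])<.045)&(abs(Q[...,0]-.04)<.05); print('lid',k.sum(),np.percentile(Q[k],[1,99],axis=0).round(4),np.median(Z[k]))
k=(abs(Z-.108)<.0035)&(abs(Q[...,1])<.045)&(abs(Q[...,0]-.11)<.04); print('rim',k.sum(),np.percentile(Q[k],[1,99],axis=0).round(4))
k=(Z>.048)&(Z<.055)&(abs(Q[...,1])<.08)&(Q[...,0]<.01)&(Q[...,0]>-.03); print('panel',k.sum(),np.percentile(Q[k],[2,98],axis=0).round(4))
c,s=np.cos(Y),np.sin(Y)
for x,z in ((-.09,.22),(-.09,.05),(-.034,.05)): goal([L0[0]+c*x,L0[1]+s*x,z],199.58)
E
```

```text
clock: 23.05
position: [0.4776, 0.3618, 0.0835]
tool_rot: [3.141, 0.001, -2.798]
force: [-1.7, -1.6, 13.6]
grip_width: 0.0582
finger_force: 46.4
clock: 24.18
position: [0.4782, 0.3624, 0.2463]
tool_rot: [3.139, 0.006, -2.798]
force: [-0.1, -0.3, -0.9]
grip_width: 0.0695
finger_force: 0.0
lid 3770 [[ 0.0143 -0.0254]
 [ 0.0874  0.0255]] 0.102143020439569
rim 817 [[ 0.0824 -0.0281]
 [ 0.1396  0.0288]]
panel 2985 [[-0.0126 -0.0766]
 [ 0.006   0.0765]]
shift [ 0.653 -0.002  0.118] turn [0.001 0.002 0.001] from [0.4775 0.3618 0.244 ] yaw -160.3
shift [ 0.656 -0.002  0.968] turn [0.001 0.002 0.001] from [0.4775 0.3618 0.244 ] yaw -160.3
shift [ 0.376 -0.003  0.969] turn [0.001 0.002 0.001] from [0.4775 0.3618 0.244 ] yaw -160.3
```

Both stand in the lane: tin lid height 0.102 m, centre x ≈ 0.04; jar ≈ 0.110. Pushing with the tool vertical would drive the gripper body into the cabinet front, so I'll tilt it 30° with the tips leading.

```bash
python3 - <<'E'
from h import *
L0=np.array([.4394,.3477]);Y=np.radians(19.58);c,s=np.cos(Y),np.sin(Y)
for x,z in ((-.055,.24),(-.055,.042)): goal([L0[0]+c*x,L0[1]+s*x,z],199.58)
E
python3 -m inch '[[0.15,0,0,0,-0.05,0,0],[0.35,0,0,0,-0.15,0,0],[0.479,0,0,0,-0.25,0,0],[0.479,0,0,0,-0.333,0,0],[0.479,0,0,0,-0.333,0,0],[0.479,0,0,0,-0.333,0,0]]'
python3 - <<'E'
from h import *
L0=np.array([.4394,.3477]);Y=np.radians(19.58);c,s=np.cos(Y),np.sin(Y)
st=bot.observe();p=st['position'];R0=Ro.from_euler('xyz',st['tool_rot']);print(p,tocab(p,Y,L0),R0.as_matrix()[:,2],st['qpos'].round(2))
for x,z in ((-.055,.042),(.1045,.042)): print(R0.inv().apply(np.array([L0[0]+c*x,L0[1]+s*x,z])-p)/.2)
E
```

```text
shift [ 0.478 -0.002  0.019] turn [0.001 0.002 0.001] from [0.4775 0.3618 0.244 ] yaw -160.3
shift [ 0.481 -0.003  1.009] turn [0.001 0.002 0.001] from [0.4775 0.3618 0.244 ] yaw -160.3
clock: 24.98
position: [0.3853, 0.3291, 0.2415]
tool_rot: [-3.14, 0.521, -2.794]
force: [-0.3, 0.6, 0.3]
grip_width: 0.0001
finger_force: 0.0
[0.38533147 0.32907845 0.24147094] [-0.05718249  0.00057485] [ 0.46874709  0.16785934 -0.86723665] [-1.31  0.2   0.33  2.29  0.82  0.34  0.19]
[ 0.48712777 -0.00124425  0.87037273]
[-0.2044821  -0.00529747  1.26744401]
```

```bash
python3 -m inch '[[0.12,0,0.22,0,0,0,0],[0.25,0,0.45,0,0,0,0],[0.37,0,0.66,0,0,0,0],[0.487,-0.001,0.87,0,0,0,0],[0.487,-0.001,0.87,0,0,0,0],[0.487,-0.001,0.87,0,0,0,0]]'
python3 - <<'E'
from h import *
L0=np.array([.4394,.3477]);Y=np.radians(19.58);c,s=np.cos(Y),np.sin(Y)
st=bot.observe();p=st['position'];R0=Ro.from_euler('xyz',st['tool_rot']);print(p,tocab(p,Y,L0),st['qpos'].round(2))
for x,z in ((-.032,.042),(.085,.042),(.1045,.042),(.110,.042)): print(x,R0.inv().apply(np.array([L0[0]+c*x,L0[1]+s*x,z])-p)/.2)
E
```

```text
clock: 25.72
position: [0.3907, 0.3309, 0.0426]
tool_rot: [3.138, 0.526, -2.801]
force: [3.6, -0.9, 0.1]
grip_width: 0.0001
finger_force: 0.0
[0.39070802 0.3309485  0.04259761] [-0.05149015  0.00053495] [-0.91  0.68 -0.12  2.38  2.28  0.52 -1.35]
-0.032 [-0.08278475 -0.00274083  0.0514966 ]
0.085 [-0.58873203 -0.00308202  0.34516688]
0.1045 [-0.67305658 -0.00313889  0.39411193]
0.11 [-0.69684042 -0.00315493  0.40791694]
```

```bash
python3 -m inch '[[-0.03,0,0.018,0,0,0,0],[-0.06,0,0.036,0,0,0,0],[-0.08,0,0.048,0,0,0,0],[-0.1,0,0.06,0,0,0,0],[-0.13,0,0.077,0,0,0,0],[-0.16,0,0.094,0,0,0,0],[-0.19,0,0.112,0,0,0,0],[-0.22,-0.001,0.13,0,0,0,0],[-0.25,-0.001,0.147,0,0,0,0],[-0.28,-0.001,0.165,0,0,0,0],[-0.31,-0.001,0.182,0,0,0,0],[-0.34,-0.002,0.2,0,0,0,0],[-0.37,-0.002,0.217,0,0,0,0],[-0.4,-0.002,0.235,0,0,0,0],[-0.43,-0.002,0.252,0,0,0,0],[-0.46,-0.003,0.27,0,0,0,0],[-0.49,-0.003,0.287,0,0,0,0],[-0.52,-0.003,0.305,0,0,0,0],[-0.55,-0.003,0.322,0,0,0,0],[-0.55,-0.003,0.322,0,0,0,0]]'
python3 - <<'E'
from h import *
L0=np.array([.4394,.3477]);Y=np.radians(19.58);c,s=np.cos(Y),np.sin(Y)
st=bot.observe();p=st['position'];R0=Ro.from_euler('xyz',st['tool_rot']);print(p,tocab(p,Y,L0),st['force'],st['qpos'].round(2))
for x,z in ((.1045,.042),(.110,.042)): print(x,R0.inv().apply(np.array([L0[0]+c*x,L0[1]+s*x,z])-p)/.2)
f=grab('top','t2');P=cloud(f);Q=tocab(P,Y);Z=P[...,2]
k=(Z>.045)&(Z<.056)&(Q[...,0]<-.01)&(Q[...,0]>-.2)&(Q[...,1]<-.03)&(Q[...,1]>-.08); print('panel outer x',np.percentile(Q[k],[2,50,98],axis=0).round(4))
E
```

```text
clock: 28.22
position: [0.5103, 0.3722, 0.0424]
tool_rot: [-3.141, 0.524, -2.798]
force: [0.3, -0.0, 0.4]
grip_width: -0.0003
finger_force: 0.0
[0.51031432 0.37223228 0.04238635] [ 0.07503499 -0.00065131] [ 0.28031959 -0.04519761  0.36259728] [-0.89  0.74  0.07  2.11  2.25  0.26 -1.16]
0.1045 [-0.1265959   0.00302657  0.0753878 ]
0.11 [-0.15040607  0.00298355  0.08914731]
panel outer x [[-0.0464 -0.0777]
 [-0.0376 -0.0552]
 [-0.014  -0.0316]]
```

```bash
python3 -m inch '[[-0.02,0,0.012,0,0,0,0],[-0.04,0.001,0.024,0,0,0,0],[-0.06,0.001,0.036,0,0,0,0],[-0.08,0.002,0.048,0,0,0,0],[-0.1,0.002,0.06,0,0,0,0],[-0.115,0.003,0.068,0,0,0,0],[-0.13,0.003,0.077,0,0,0,0],[-0.13,0.003,0.077,0,0,0,0],[-0.13,0.003,0.077,0,0,0,0]]'
python3 - <<'E'
from h import *
L0=np.array([.4394,.3477]);Y=np.radians(19.58)
st=bot.observe();p=st['position'];print(p,tocab(p,Y,L0),st['force'],st['qpos'].round(2))
f=grab('top','t3');P=cloud(f);Q=tocab(P,Y);Z=P[...,2]
k=(Z>.045)&(Z<.056)&(Q[...,0]<-.005)&(Q[...,0]>-.2)&(Q[...,1]<-.03)&(Q[...,1]>-.08); print('panel outer x',k.sum(),np.percentile(Q[k],[2,50,98],axis=0).round(4))
E
```

```text
clock: 29.4
position: [0.538, 0.3834, 0.0421]
tool_rot: [3.141, 0.524, -2.797]
force: [0.1, -0.1, -0.5]
grip_width: -0.0
finger_force: 0.0
[0.53800203 0.38344204 0.04209316] [0.10487829 0.00063146] [ 0.10240116 -0.06601873 -0.53967502] [-0.9   0.76  0.11  2.04  2.22  0.2  -1.11]
panel outer x 82 [[-0.0161 -0.0793]
 [-0.0114 -0.0541]
 [-0.0057 -0.0312]]
```

```bash
python3 -m inch '[[-0.008,0,0.005,0,0,0,0],[-0.015,0,0.009,0,0,0,0],[-0.015,0,0.009,0,0,0,0]]'
python3 -m inch '[[-0.006,0,0.003,0,0,0,0],[-0.006,0,0.003,0,0,0,0]]'
```

```text
clock: 29.82
position: [0.5405, 0.3842, 0.0417]
tool_rot: [3.141, 0.522, -2.797]
force: [-5.6, -1.7, 3.4]
grip_width: 0.0001
finger_force: 3.0
clock: 30.08
position: [0.5408, 0.3844, 0.0414]
tool_rot: [3.141, 0.52, -2.797]
force: [-15.7, -6.9, 11.3]
grip_width: -0.0003
finger_force: 7.9
```

The tool now meets a rigid stop (17 N with under 0.5 mm of travel), so the drawer is home. Back off and verify.

```bash
python3 -m inch '[[0.05,0,-0.03,0,0,0,0],[0.15,0,-0.09,0,0,0,0],[0.3,0,-0.18,0,0,0,0],[0.45,0,-0.27,0,0,0,0],[0.45,0,-0.27,0,0,0,0],[0.45,0,-0.27,0,0,0,0]]'
python3 - <<'E'
from h import *
Y=np.radians(19.58)
f=grab('top','t4');P=cloud(f);Q=tocab(P,Y);Z=P[...,2]
k=(Z>.045)&(Z<.056)&(Q[...,0]<-.005)&(Q[...,0]>-.2)&(abs(Q[...,1])<.08); print('panel outer x',k.sum(),np.percentile(Q[k],[2,50,98],axis=0).round(4))
f=grab('wrist','w10'); P=cloud(f);Q=tocab(P,Y);Z=P[...,2]
k=(Z>.01)&(Z<.047)&(abs(Q[...,1])<.07)&(Q[...,0]>-.1)&(Q[...,0]<0.02); print('face',k.sum(),np.percentile(Q[k][:,0],[5,50,95]).round(4))
a=f['img'][:,:,::-1]; b=pickle.load(open('t4.pkl','rb'))['img'][130:330,80:280,::-1]
cv2.imwrite('pics/end.png',np.hstack([cv2.resize(a,(480,360)),cv2.resize(b,(320,360))]))
E
```

```text
clock: 30.82
position: [0.4441, 0.3495, 0.044]
tool_rot: [3.141, 0.524, -2.798]
force: [0.5, 1.0, -0.2]
grip_width: 0.0002
finger_force: 0.0
panel outer x 261 [[-0.1272 -0.0767]
 [-0.0104 -0.0025]
 [-0.0052  0.0761]]
face 279 [-0.0147 -0.0132 -0.0117]
```

View pics/end.png

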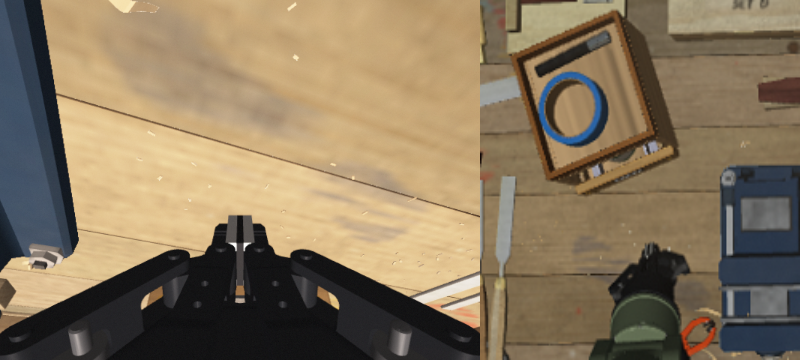

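The right half of the picture shows the panel at (628,170) against the cabinet front; the visible gap is perspective over the low panel. The face measures x ≈ −0.0135 m, which is home within error. One firmer press will make sure the catch is seated.

```bash
python3 -m inch '[[-0.15,0,0.09,0,0,0,0],[-0.3,0,0.18,0,0,0,0],[-0.4,0,0.24,0,0,0,0],[-0.43,0,0.258,0,0,0,0],[-0.45,0,0.27,0,0,0,0],[-0.455,0,0.273,0,0,0,0],[-0.46,0,0.276,0,0,0,0],[-0.46,0,0.276,0,0,0,0]]'
python3 -m inch '[[0.1,0,-0.06,0,0,0,0],[0.3,0,-0.18,0,0,0,0],[0.45,0,-0.27,0,0,0,0],[0.45,0,-0.27,0,0,0,0]]'
python3 - <<'E'
from h import *
f=grab('top','t5');P=cloud(f);Z=P[...,2]
Q=tocab(P,np.radians(19.58))
k=(Z>.046)&(Z<.056)&(Q[...,0]<-.002)&(Q[...,0]>-.03)&(abs(Q[...,1])<.075); print('panel top x',k.sum(),np.percentile(Q[k][:,0],[2,50,98]).round(4))
for n,C0 in (('glue',(.491,-.1406)),('tin/jar home y',(.6,.4))): print(n)
E
```

```text
clock: 31.92
position: [0.541, 0.3844, 0.0406]
tool_rot: [3.141, 0.517, -2.796]
force: [-22.9, -10.3, 14.4]
grip_width: -0.0
finger_force: 12.5
clock: 32.42
position: [0.4433, 0.3492, 0.0436]
tool_rot: [-3.141, 0.521, -2.796]
force: [0.1, -0.6, -0.7]
grip_width: 0.0003
finger_force: 0.0
panel top x 270 [-0.0142 -0.0086 -0.0022]
glue
tin/jar home y
```

It held rigid at 25 N without moving, so the drawer is seated. Handing in.

```bash
python3 -c "
from workcell import bot
print(bot.job_done())"
```

```text
the job is handed in; nothing more can be done
None
```

I placed the jar at the back of the lane and the tin in front of it, then pushed the drawer home against a rigid stop (25 N without moving). I handed the job in; no verdict came back, and I couldn't see the jar and tin after the drawer closed.

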